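Clear the serving board into the worktop organiser and put the board away

TASK

Clear the little wooden serving board into the wooden worktop organiser: stand the seasoning jar upright in the deep bay beside the salt shaker, lay the butter spreader flat in the shallow cutlery tray with the teaspoon, and slide the empty board, blade first, fully home in the slot under the tray, leaving its handle sticking out. Set the things down rather than dropping them, do not tip the jar or the shaker over, and leave the mug and the tin where they stand.

Things in the scene. Friction and masses are not known exactly. Their poses are not given: they have to be found in the camera images.
- organiser: low wooden organiser fixed to the worktop, 245 mm (its x) by 190 mm (y), walls 8 mm thick. Origin: centre of its footprint at worktop height; +x points out of the slot's mouth. Cutlery tray at x = -22 to 117 mm, floor at z = 25 mm, rim at 52 mm; the slot runs under this tray. Behind it the seasoning bay at x = -112 to -30 mm, floor at z = 6 mm, rim at 56 mm
- cutlery_tray (a point): centre of the shallow cutlery tray's floor, 25 mm above the worktop (139 x 174 mm inside, x by y; axes as the organiser's); its walls stand 27 mm above the floor
- seasoning_bay (a point): centre of the deep seasoning bay's floor, 6 mm above the worktop (82 x 174 mm inside, x by y; axes as the organiser's), at the end away from the slot's mouth; walls 50 mm high
- slot_mouth (a point): middle of the slot's mouth, at worktop height; x points out of the slot. The slot is open at this end only, 132 mm wide, 18 mm high, its floor the bare worktop; its cheeks are rounded (160 mm wide at the mouth, 132 mm from 14 mm inside); the end stop lies 147 mm inside
- slot_home (a point): where the serving board's origin lies when the board is fully home in the slot (axes as the organiser's; the board's axes then agree with them)
- serving_board: small wooden paddle board, 12 mm thick, 0.2 kg: blade 150 mm (its x) by 124 mm (y), corners of 18 mm radius; handle along +x, 30 mm wide, ending in a round eye (36 mm across) at x = 143 mm. Origin: under the centre of the blade, z up. It lies flat on the worktop with the jar and the butter spreader on it, its handle pointing away from the organiser
- board_handle (a point): middle of the board's handle where it is best gripped across (30 mm along the board's y), 112 mm from the board's origin, 6 mm above its underside
- the_shaker: salt shaker, already put away in the seasoning bay, near its +y end: glass with a grey domed top, 44 mm diameter at the foot, tapering, 90 mm tall. Origin: centre of its base
- seasoning_jar: seasoning jar with a dark cap, 44 mm diameter, 105 mm tall. Origin: centre of its base, z up; stands on the board
- butter_spreader: small butter knife, 142 mm long (its x), lying flat on the board: dark wooden handle from x = -74 to -2 mm, 16 mm wide and 12 mm high, then a round-ended steel blade to x = 68 mm, 18 mm wide and 2.5 mm thick, 5 mm off the surface. Origin: under its middle, z up. Grip it across the handle, at about x = -25 mm, where it balances
- the_teaspoon: steel teaspoon, 132 mm long, that already lies across the cutlery tray, close to the seasoning bay
- the_mug: white mug, 86 mm tall, behind the work; a bystander. Origin: centre of its base
- tuna_tin: low tin, 86 mm diameter, 40 mm high, at the back of the worktop; a bystander. Origin: centre of its base

How it is judged (in metres and radians):
At the end, for the whole second after the job is handed in: Jar and shaker stand in the seasoning bay (base within 6 mm of its floor; jar tilted under 7, shaker under 17 degrees); the spreader lies in the cutlery tray, middle within 15 mm of the floor, tilt under 17; the board lies flat in the slot within 8 mm of home and 4.5 degrees of straight; all at rest (x of seasoning_jar in the frame of seasoning_bay between -0.03 and 0.03 m and y of seasoning_jar in the frame of seasoning_bay between -0.07 and 0.07 m and z of seasoning_jar in the frame of seasoning_bay between -0.005 and 0.006 m and angle between seasoning_jar's own z axis and vertical below 0.12 rad and linear speed of each of seasoning_jar, the_shaker, butter_spreader, serving_board below 0.02 m/s and x of the_shaker in the frame of seasoning_bay between -0.03 and 0.03 m and y of the_shaker in the frame of seasoning_bay between -0.07 and 0.07 m and z of the_shaker in the frame of seasoning_bay between -0.005 and 0.006 m and angle between each of the_shaker, butter_spreader's own z axis and vertical below 0.3 rad and x of butter_spreader in the frame of cutlery_tray between -0.068 and 0.068 m and y of butter_spreader in the frame of cutlery_tray between -0.085 and 0.085 m and z of butter_spreader in the frame of cutlery_tray between -0.005 and 0.015 m and x of serving_board in the frame of slot_home between -0.008 and 0.008 m and y of serving_board in the frame of slot_home between -0.008 and 0.008 m and z of serving_board in the frame of slot_home between -0.004 and 0.006 m and angle between the x axis of serving_board and the x axis of organiser, either way round below 0.08 rad and angle between serving_board's own z axis and vertical below 0.05 rad); the robot touches nothing.
It fails at once if the jar or the shaker is tipped over (more than 35 degrees) (angle between any of seasoning_jar, the_shaker's own z axis and vertical above 0.61 rad).
It fails at once if the jar or the spreader is dropped from more than about 3 cm ((linear speed of seasoning_jar above 0.8 m/s and contact force between the fingers and seasoning_jar below 0.05 N) or (linear speed of butter_spreader above 0.8 m/s and contact force between the fingers and butter_spreader below 0.05 N)).
It fails at once if the mug or the tin is shifted by more than 3 cm (distance of any of the_mug, tuna_tin from where it was at the start of the episode above 0.03 m).
It also fails if it takes over 64 s, if anything falls off the work surface, if the arm or the gripper's body presses on something with over 40 N, if the wrist force passes 120 N, or if a joint passes its speed limit or range.

ROBOT

A 7-joint arm with a two-finger parallel gripper is mounted at the origin on a cart in front of the work surface, level with it; the furniture and walls round the work are solid. World frame = base frame: x ahead of the robot, y to its left, z up, the work surface at z = 0. Lengths are in mm, angles in rad, forces in N, time in s.
With the tool pointing down it reaches from about 425 to 950 mm from the base axis. Payload 16.7 kg.
Tool frame: the origin (TCP) lies at the very end of the fingers, on their centre line; the grasp point (between the pads) lies 19 mm behind it; z points along the fingers, y is the line along which they close (so a half turn about z gives the same grasp; the last joint's range is limited). The gripper opens to 94 mm and grips with 3 to 60 N. Pads are 16 mm wide; open, the fingers measure 119 mm over their backs; the gripper's body (75 mm by 177 mm) begins 78 mm behind the grasp point.
Start: joints at [-1.363, 0.426, 0.074, 1.606, -0.034, 1.111, -0.067], TCP at [236.395, 632.21, 176.267] pointing down, gripper open.
Joint ranges: [-2.85, 2.85], [-0.5, 2.14], [-1.23, 1.37], [0.21, 2.46], [-1.02, 4.16], [0.16, 2.05], [-2.73, 2.73]. Speed limits (rad/s): [1.89, 1.89, 2.39, 2.39, 3.01, 3.01, 3.01].

INTERFACE

Orientations are given as a unit quaternion [x, y, z, w].
In Python, from rig import r, read_camera, camera_params gives the robot as it stands.
- The arm moves only by the shell command python3 -m creep 'ROWS' [FORCE]. ROWS is JSON, a list that holds one entry, the list of rows, each a list of 7 numbers: the turn, a rotation vector about the world's x, y, z in rad, then the shift along the world's x, y, z in m, then the opening, from 0 (shut) to 1 (fully open). A call has 1 to 12 rows; each row is the pose to reach, as a shift and turn from the pose commanded when the call began; what a row does not reach only later rows make up. A row lasts 1/10 s, in which the tool goes at most 50 mm and 8.59 degrees, less where a joint would pass 70% of its speed; a pose out of reach is approached as far as the arm can. A call with a gripper value outside its range is refused whole. The fingers move at their own pace and stop on an object; FORCE is the grip in N (left out, the last holds). Time passes only in rows, so rows that repeat a pose let the fingers close. It gives the time, the measured TCP pose, the force, the opening and the grip force at its end, in the units of the state.
- r.observe(): the state, without advancing time (a new reading comes with each control period).
- read_camera(name): name is "side" or "top"; returns the picture (480x640x3 uint8, red, green, blue); there is no depth.
- camera_params(name): a dict with "fx", "fy", "cx", "cy" (pixels), "R" (3x3) and "t" (3): a world point X has camera coordinates R X + t. Camera axes: x right, y down, z forward; pixel columns grow to the right and rows downward; lengths in mm; the calibration is good to about 2 mm. A picture is of the moment at which its call begins. camera_params takes no time and is no camera call.
- r.close_job(): hands the job in; it is judged then, once.
The state is a dict: "clock": time; "qpos": joint angles; "dq": joint speeds; "joint_efforts": joint torques, N m; "tcp_pos": TCP position; "tool_rot": TCP orientation; "force": force on the tool from outside, world axes, zero at the start; "ft_torque": the same for the moment, N m; "finger_gap": finger opening in mm; "finger_force": force on a finger pad.
Only numpy, scipy, OpenCV 4.12 (cv2) and the standard library are available. Lean on these libraries where they do the work, as an engineer would, in place of code of your own. Each camera call takes 0.05 s, during which the arm holds its last target. There are 200 camera calls.

## Working session

There is one attempt and no reset: what is moved stays moved. The work goes in short steps, Python scripts to look and compute and a shell command to move; the robot and the scene stay as the last step left them, time stands still between calls to the robot, and variables do not carry over. Pictures are saved under pics/ and viewed, at most 10 in all, crops included, and the job is handed in when it is done.

```bash
mkdir -p pics; ls; python3 - <<'E'
from rig import r, read_camera, camera_params
import cv2
for n in("top","side"):
    im=read_camera(n); cv2.imwrite(f"pics/{n}0.png",cv2.cvtColor(im,cv2.COLOR_RGB2BGR)); print(n,camera_params(n))
s=r.observe(); print(s)
E
```

```text
pics
top {'fx': 477.96723857323036, 'fy': 477.96723857323036, 'cx': 315.42954987664035, 'cy': 240.99116393510877, 'R': array([[ 0.0130149 , -0.99989755, -0.00595904],
       [-0.99088197, -0.01209783, -0.13418857],
       [ 0.13410273,  0.00765116, -0.9909379 ]]), 't': array([-30.67866364, 642.92858399, 906.56295962])}
side {'fx': 436.58983796208383, 'fy': 436.58983796208383, 'cx': 316.4895844236444, 'cy': 235.71032854930087, 'R': array([[ 0.97381566, -0.22675564,  0.016277  ],
       [-0.12015801, -0.57416053, -0.80987761],
       [ 0.19298993,  0.78671569, -0.58637302]]), 't': array([-604.31286213,  123.04468398,  915.10745796])}
{'clock': 0.1, 'qpos': array([-1.36250421,  0.42669829,  0.07387444,  1.60651777, -0.03412317,
        1.11077712, -0.06709184]), 'dq': array([ 0.00099985, -0.00215924,  0.00061439, -0.00365684,  0.00127116,
        0.00132839, -0.00164964]), 'joint_efforts': array([ 6.46184752e-03, -9.37468100e+01,  3.67561899e+00, -4.55043125e+01,
       -4.87031601e-02,  1.68814848e-02,  5.51117978e-05]), 'tcp_pos': array([236.27824962, 631.85648217, 175.63818512]), 'tool_rot': array([ 1.77969171e-01,  9.84035898e-01, -5.66317820e-04, -6.67245236e-05]), 'force': array([ 0.56569667, -0.25334645,  0.72702109]), 'ft_torque': array([-0.01261367,  0.02051142, -0.01140687]), 'finger_force': 0.0, 'finger_gap': 93.87904429147446}
```

View pics/top0.png

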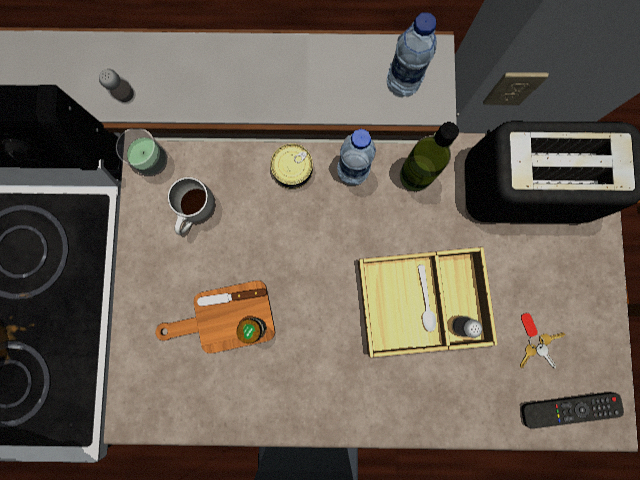

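View pics/side0.png

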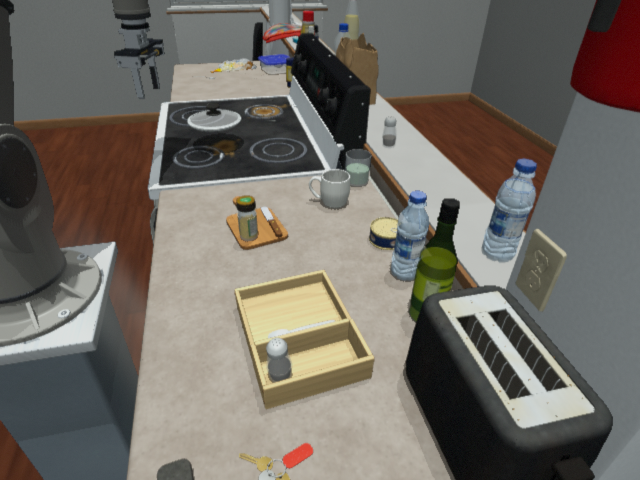

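The top view shows the board at about (235,317), with its handle to the left, its eye at about (164,331), the jar at about (250,329) and the spreader at about (232,297). The organiser spans (360–495, 248–357), with the mouth on its left side. I'll enlarge both areas.

```bash
python3 - <<'E'
import cv2
a=cv2.imread("pics/top0.png")
cv2.imwrite("pics/cb.png",cv2.resize(a[270:366,150:278],None,fx=6,fy=6,interpolation=cv2.INTER_CUBIC))
cv2.imwrite("pics/co.png",cv2.resize(a[240:366,350:508],None,fx=4.7,fy=4.7,interpolation=cv2.INTER_CUBIC))
E
```

```text
(no output)
```

View pics/cb.png

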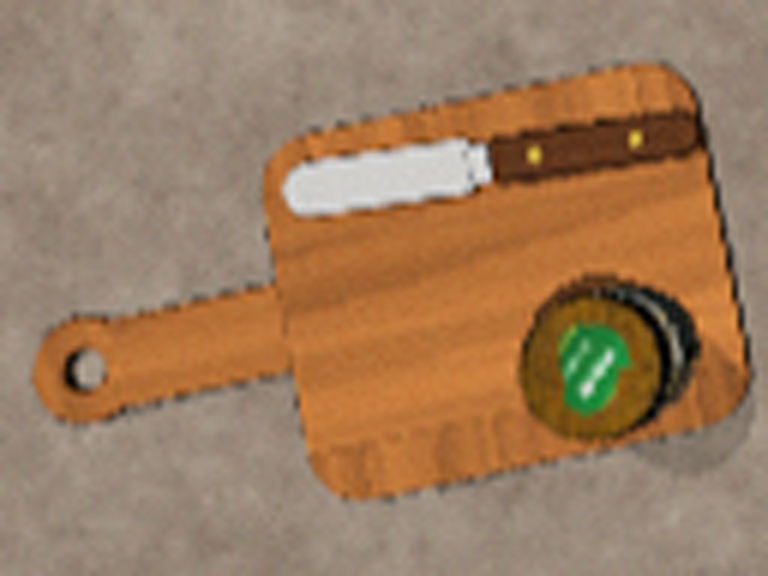

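View pics/co.png

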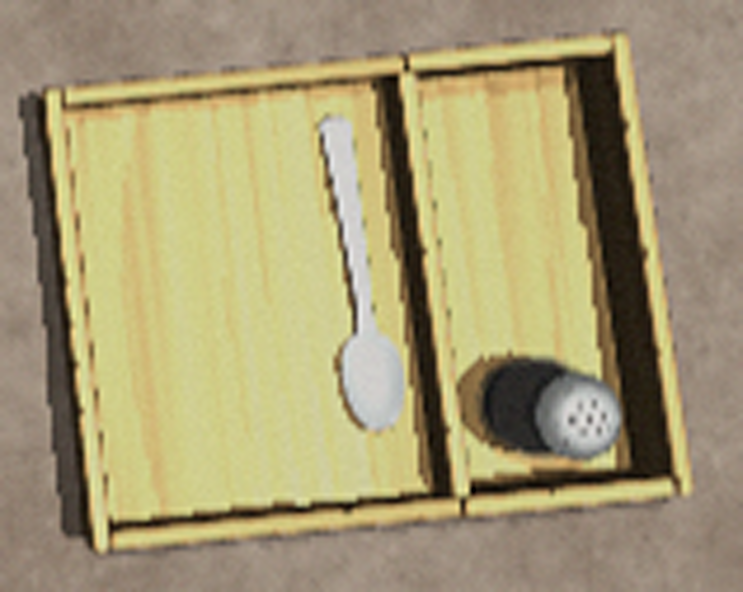

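```bash
cat > h.py <<'E'
import numpy as np
from rig import r, read_camera, camera_params
def px(cam,u,v,z):
    c=camera_params(cam); R=c["R"];t=c["t"]
    d=R.T@np.array([(u-c["cx"])/c["fx"],(v-c["cy"])/c["fy"],1.]); o=-R.T@t
    return o+d*(z-o[2])/d[2]
B=lambda x,y,z: px("top",150+(x+.5)/6-.5,270+(y+.5)/6-.5,z)
O=lambda x,y,z: px("top",350+(x+.5)/4.7-.5,240+(y+.5)/4.7-.5,z)
def proj(cam,X):
    c=camera_params(cam); p=c["R"]@np.array(X)+c["t"]
    return c["fx"]*p[0]/p[2]+c["cx"],c["fy"]*p[1]/p[2]+c["cy"]
E
python3 - <<'E'
from h import *
np.set_printoptions(precision=1,suppress=True)
c={k:O(*v) for k,v in dict(TL=(48,90,52),BL=(98,552,52),TR=(626,36,56),BR=(690,493,56)).items()}
for k in c: print(k,c[k])
print("y len",np.linalg.norm((c["TL"]-c["BL"])[:2]),np.linalg.norm((c["TR"]-c["BR"])[:2]),"x len",np.linalg.norm((c["TL"]-c["TR"])[:2]),np.linalg.norm((c["BL"]-c["BR"])[:2]))
ctr=sum(c.values())/4; ux=c["TL"]+c["BL"]-c["TR"]-c["BR"]; uy=c["BL"]+c["BR"]-c["TL"]-c["TR"]
a=np.arctan2(ux[1],ux[0]); a2=np.arctan2(uy[1],uy[0])-np.pi/2
print("org",ctr,"yaw x",a,"yaw y",a2)
m=(a+a2%(2*np.pi))/2 if abs(a-a2%(2*np.pi))<.3 else a
print('yaw',m)
sh=O(582,415,88); X=np.array([np.cos(m),np.sin(m)]);Y=np.array([-X[1],X[0]])
print("shaker",sh,(sh-ctr)[:2]@X,(sh-ctr)[:2]@Y)
for n,p in dict(sp0=O(335,120,28),sp1=O(377,428,28)).items(): print(n,(p-ctr)[:2]@X,(p-ctr)[:2]@Y)
# board
def L(p,q): p,q=B(*p,12),B(*q,12); return p[:2],q[:2]
eye=B(84,371,12)
l=L((268,180),(310,460)); rr=L((706,120),(747,370)); t=L((290,140),(640,66)); b=L((350,498),(720,425)); h1=L((110,318),(272,287)); h2=L((110,412),(280,378))
for n,e in dict(l=l,r=rr,t=t,b=b,h1=h1,h2=h2).items(): d=e[1]-e[0]; print(n,np.degrees(np.arctan2(d[1],d[0])),e[0],e[1])
cl=(sum(l)+sum(rr))/4; ct=(sum(t)+sum(b))/4
def isect(e,f):
    s=np.linalg.solve(np.c_[e[1]-e[0],-(f[1]-f[0])],f[0]-e[0]); return e[0]+s[0]*(e[1]-e[0])
co=[isect(l,t),isect(l,b),isect(rr,t),isect(rr,b)]
print("corners",np.array(co)); bc=sum(co)/4
print("sizes",np.linalg.norm(co[0]-co[1]),np.linalg.norm(co[2]-co[3]),np.linalg.norm(co[0]-co[2]),np.linalg.norm(co[1]-co[3]))
d=eye[:2]-bc; print("bc",bc,"eye",eye,np.linalg.norm(d),"yaw",np.arctan2(d[1],d[0]))
print("jar",B(592,367,117))
k0=B(698,131,20);k1=B(283,190,18);d=(k1-k0)[:2];print("spreader",k0,k1,np.linalg.norm(d),np.arctan2(d[1],d[0]),"rivets",B(534,155,24),B(635,139,24), "junction",B(490,163,20))
s=r.observe(); from scipy.spatial.transform import Rotation as Ro
print(Ro.from_quat(s["tool_rot"]).as_matrix())
E
```

```text
TL [ 608. -110.   52.]
BL [ 420.3 -130.3   52. ]
TR [ 633.2 -349.6   56. ]
BR [ 447.3 -369.1   56. ]
y len 188.855438654602 186.91391131513393 x len 240.94343014056525 240.30881201868726
org [ 527.2 -239.8   54. ] yaw x 1.679259371898659 yaw y -4.606084462935953
yaw 1.6781801080711463
shaker [ 479.1 -316.3   88. ] -70.93344873594974 56.038813983087145
sp0 -2.260927684285785 -72.08037200078626
sp1 -3.7597330925802175 57.81060340362705
l -168.75027207168384 [524.9 221.2] [432.7 202.9]
r -169.13999426518703 [546.9  74. ] [464.1  58.1]
t -77.32512513774051 [538.4 214.4] [564.9  96.9]
b -78.25121305174578 [420.5 189. ] [445.9  66.7]
h1 -78.49156621602602 [478.4 272.1] [489.3 218.2]
h2 -78.05138356213861 [447.4 270.4] [459.4 214.1]
corners [[536.4 223.5]
 [418.2 200. ]
 [569.   78.2]
 [448.3  55.1]]
sizes 120.48968279413404 122.90593061602121 148.8643257233361 147.98789954171642
bc [493.  139.2] eye [460.8 279.8  12. ] 144.25537140914014 yaw 1.795949440127877
jar [469.9  94.8 117. ]
spreader [543.   75.7  20. ] [521.6 214.5  18. ] 140.37125335680653 1.7237042368413404 rivets [534.2 129.8  24. ] [540.   96.2  24. ] junction [531.4 145.1  20. ]
[[-0.9  0.4 -0. ]
 [ 0.4  0.9 -0. ]
 [-0.  -0.  -1. ]]
```

Measured sizes agree with those given: the board is 148×122 mm with the eye 144 mm out, the spreader is 140 mm, and the organiser is 241×188 mm. I'll move above the jar and check its predicted position in the side view.

```bash
python3 -m creep '[[[0,0,-1.0,0.234,-0.537,0,1],[0,0,-1.0,0.234,-0.537,0,1],[0,0,-1.0,0.234,-0.537,0,1],[0,0,-1.0,0.234,-0.537,0,1],[0,0,-1.0,0.234,-0.537,0,1],[0,0,-1.0,0.234,-0.537,0,1],[0,0,-1.0,0.234,-0.537,0,1],[0,0,-1.0,0.234,-0.537,0,1],[0,0,-1.0,0.234,-0.537,0,1],[0,0,-1.0,0.234,-0.537,0,1],[0,0,-1.0,0.234,-0.537,0,1],[0,0,-1.0,0.234,-0.537,0,1]]]' 25
python3 - <<'E'
from h import *
import cv2
for n,p in dict(jartop=(469.9,94.8,117),jarbase=(469.9,94.8,12),eye=(460.8,279.8,12),orgTL=(608,-110,52),orgBL=(420.3,-130.3,52),TR=(633.2,-349.6,56),BR=(447.3,-369.1,56),sh=(479,-316,96)).items(): print(n,proj("side",p))
a=cv2.imread("pics/side0.png")
cv2.imwrite("pics/cs.png",cv2.resize(a[180:420,200:400],None,fx=2.5,fy=2.5,interpolation=cv2.INTER_CUBIC))
E
```

```text
clock: 1.3
tcp_pos: [471.0, 92.1, 176.4]
tool_rot: [0.629, 0.778, 0.0, 0.0]
force: [0.2, 0.6, -0.8]
finger_gap: 94.1
finger_force: 0.0
jartop (np.float64(244.72535708840252), np.float64(200.06588674513776))
jarbase (np.float64(248.14673583652635), np.float64(236.70017019285262))
eye (np.float64(237.99408464320692), np.float64(198.87379423522572))
orgTL (np.float64(322.9551385469127), np.float64(269.5879890402625))
orgBL (np.float64(233.2272016794628), np.float64(288.9382926799132))
TR (np.float64(371.8491842578518), np.float64(356.81344241230465))
BR (np.float64(262.34018659654856), np.float64(387.5454701656539))
sh (np.float64(276.32737931565305), np.float64(340.8262405196482))
```

View pics/cs.png

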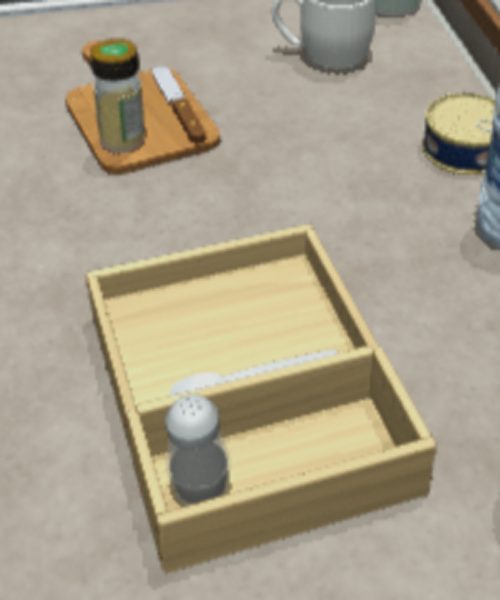

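The side view agrees with predictions to within about 2 px: jar lid at (246,200), organiser corners at (324,272), (236,290) and (373,359). Next is to descend on the jar and grip it.

```bash
python3 -m creep '[[[0,0,0,0,0.003,-0.03,1],[0,0,0,0,0.003,-0.06,1],[0,0,0,0,0.003,-0.09,1],[0,0,0,0,0.003,-0.107,1],[0,0,0,0,0.003,-0.107,1],[0,0,0,0,0.003,-0.107,0],[0,0,0,0,0.003,-0.107,0],[0,0,0,0,0.003,-0.107,0],[0,0,0,0,0.003,-0.107,0],[0,0,0,0,0.003,-0.107,0],[0,0,0,0,0.003,-0.107,0],[0,0,0,0,0.003,-0.107,0]]]' 25
```

```text
clock: 2.5
tcp_pos: [470.4, 98.2, 69.3]
tool_rot: [0.628, 0.778, 0.0, -0.0]
force: [-0.5, 0.1, 0.6]
finger_gap: 43.9
finger_force: 25.0
```

```bash
python3 -m creep '[[[0,0,0,0,0,0.01,0],[0,0,0,0,0,0.03,0],[0,0,0,0,0,0.055,0],[0,0,0,0,0,0.08,0],[0,0,0,0,0,0.09,0],[0,0,-0.01,0.005,-0.02,0.09,0],[0,0,-0.02,0.015,-0.06,0.09,0],[0,0,-0.04,0.025,-0.105,0.09,0],[0,0,-0.05,0.035,-0.15,0.09,0],[0,0,-0.06,0.046,-0.195,0.09,0],[0,0,-0.07,0.057,-0.24,0.09,0],[0,0,-0.08,0.067,-0.28,0.09,0]]]' 25
python3 -m creep '[[[0,0,-0.01,0.01,-0.04,0,0],[0,0,-0.02,0.019,-0.075,0,0],[0,0,-0.026,0.025,-0.105,0,0],[0,0,-0.026,0.028,-0.12,0,0],[0,0,-0.026,0.028,-0.123,0,0],[0,0,-0.026,0.028,-0.123,0,0],[0,0,-0.026,0.028,-0.123,0,0]]]' 25
python3 - <<'E'
from h import *
import cv2
a=cv2.cvtColor(read_camera("side"),cv2.COLOR_RGB2BGR); print(r.observe()["tcp_pos"],r.observe()["finger_force"])
cv2.imwrite("pics/cj.png",cv2.resize(a[180:420,200:400],None,fx=2.5,fy=2.5,interpolation=cv2.INTER_CUBIC))
E
```

```text
clock: 3.7
tcp_pos: [537.4, -184.0, 159.2]
tool_rot: [0.659, 0.752, -0.0, -0.0]
force: [0.6, 1.0, -0.7]
finger_gap: 43.8
finger_force: 25.0
clock: 4.4
tcp_pos: [565.5, -303.2, 159.2]
tool_rot: [0.668, 0.744, 0.0, -0.0]
force: [0.4, 0.3, -1.0]
finger_gap: 43.8
finger_force: 25.0
[ 565.638267   -303.13451107  159.298733  ] 24.965315759181976
```

View pics/cj.png

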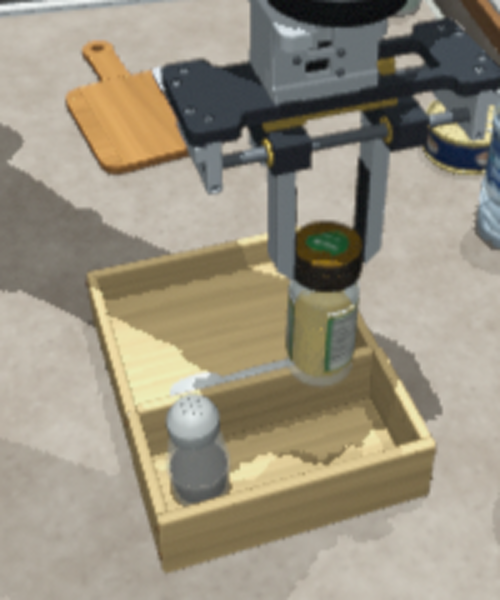

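The jar hangs upright over the bay, with its lid at crop (328,242), and is well clear of the shaker. I'll lower it.

```bash
python3 -c "
from h import *
print(proj('side',(565.5,-306,207)), r.observe()['force'])"
python3 -m creep '[[[0,0,0,0,-0.003,-0.02,0],[0,0,0,0,-0.004,-0.045,0],[0,0,0,0,-0.004,-0.065,0],[0,0,0,0,-0.004,-0.08,0],[0,0,0,0,-0.004,-0.088,0],[0,0,0,0,-0.004,-0.092,0],[0,0,0,0,-0.004,-0.094,0],[0,0,0,0,-0.004,-0.094,0]]]' 25
```

```text
(np.float64(329.10764327676276), np.float64(277.3456165570541)) [-0.07794159 -0.53276345 -0.14765798]
clock: 5.25
tcp_pos: [565.7, -308.9, 65.7]
tool_rot: [0.668, 0.744, 0.0, 0.0]
force: [1.0, -0.2, -0.6]
finger_gap: 43.5
finger_force: 25.0
```

```bash
python3 -m creep '[[[0,0,0,0,0,-0.0015,0],[0,0,0,0,0,-0.003,0],[0,0,0,0,0,-0.003,0]]]' 25
```

```text
clock: 5.55
tcp_pos: [565.8, -309.4, 63.3]
tool_rot: [0.668, 0.744, 0.0, 0.001]
force: [-1.6, 0.1, 9.4]
finger_gap: 43.8
finger_force: 25.0
```

```bash
python3 -m creep '[[[0,0,0,0,0,0,0.72],[0,0,0,0,0,0,0.72],[0,0,0,0,0,0,0.72],[0,0,0,0,0,0,0.72],[0,0,0,0,0,0.02,0.72],[0,0,0,0,0,0.06,0.72],[0,0,0,0,0,0.1,0.72],[0,0,0,0,0,0.12,0.72],[0,0,0,0,0,0.12,0.72]]]' 25
python3 - <<'E'
from h import *
import cv2
a=cv2.cvtColor(read_camera("side"),cv2.COLOR_RGB2BGR); cv2.imwrite("pics/cj2.png",a)
a=cv2.cvtColor(read_camera("top"),cv2.COLOR_RGB2BGR); cv2.imwrite("pics/t2.png",a)
E
python3 -m creep '[[[0,0,0.05,-0.03,0.433,0,0.5],[0,0,0.05,-0.03,0.433,0,0.5],[0,0,0.05,-0.03,0.433,0,0.5],[0,0,0.05,-0.03,0.433,0,0.5],[0,0,0.05,-0.03,0.433,0,0.5],[0,0,0.05,-0.03,0.433,0,0.5],[0,0,0.05,-0.03,0.433,0,0.5],[0,0,0.05,-0.03,0.433,0,0.5],[0,0,0.05,-0.03,0.433,0,0.5],[0,0,0.05,-0.03,0.433,0,0.5],[0,0,0.05,-0.03,0.433,-0.05,0.5],[0,0,0.05,-0.03,0.433,-0.05,0.5]]]'
python3 - <<'E'
import cv2,numpy as np
from h import *
s=cv2.cvtColor(read_camera("side"),cv2.COLOR_RGB2BGR)
cv2.imwrite("pics/m3.png",np.hstack([cv2.resize(s[290:400,220:390],None,fx=2.3,fy=2.3),cv2.resize(s[180:290,200:370],None,fx=2.3,fy=2.3)]))
E
```

```text
clock: 6.45
tcp_pos: [566.7, -309.7, 185.3]
tool_rot: [0.668, 0.744, 0.001, 0.002]
force: [-0.1, 0.6, -0.7]
finger_gap: 67.9
finger_force: 0.0
clock: 7.75
tcp_pos: [531.8, 123.0, 127.4]
tool_rot: [0.649, 0.76, -0.004, -0.002]
force: [-0.2, -0.3, -0.6]
finger_gap: 46.9
finger_force: 0.0
```

View pics/m3.png

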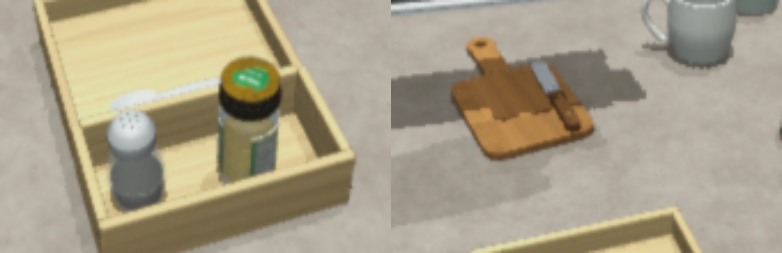

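```bash
python3 - <<'E'
import cv2,numpy as np
from h import *
o=r.observe(); print(o["tcp_pos"],o["tool_rot"],proj("side",o["tcp_pos"]))
s=cv2.cvtColor(read_camera("side"),cv2.COLOR_RGB2BGR)
cv2.imwrite("pics/m4.png",cv2.resize(s[100:290,180:370],None,fx=3,fy=3))
E
```

```text
[533.18888038 122.77154194 130.0293316 ] [ 0.64981087  0.76008939 -0.00300031 -0.00097577] (np.float64(269.89868552803387), np.float64(186.591245412621))
```

View pics/m4.png

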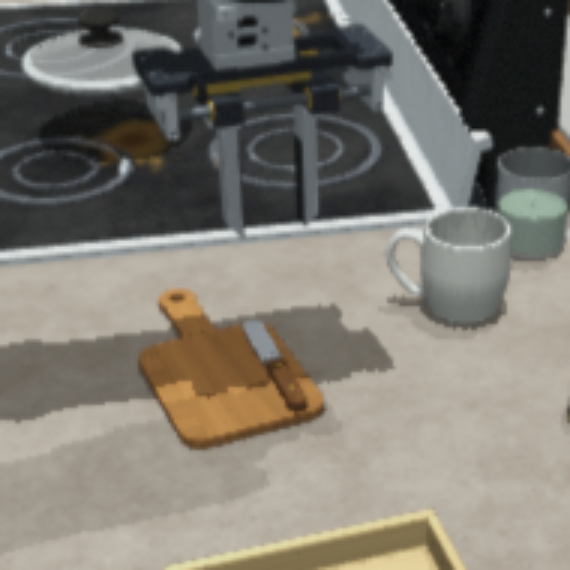

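The side view shows the jar and shaker standing in the bay. The gripper is above the board, with its fingertips at about (270,176). That is roughly 10 px above the projected TCP, so I'll descend carefully and watch force and gap.

```bash
python3 -m creep '[[[0,0,0,0,0,-0.03,0.5],[0,0,0,0,0,-0.06,0.5],[0,0,0,0,0,-0.085,0.5],[0,0,0,0,0,-0.095,0.5],[0,0,0,0,0,-0.095,0.5],[0,0,0,0,0,-0.095,0.5],[0,0,0,0,0,-0.095,0.5],[0,0,0,0,0,-0.095,0.5]]]' 10
python3 - <<'E'
import cv2,numpy as np
from h import *
o=r.observe(); t=o["tcp_pos"]; print(t,proj("side",t),proj("top",t))
a=cv2.cvtColor(read_camera("side"),cv2.COLOR_RGB2BGR);b=cv2.cvtColor(read_camera("top"),cv2.COLOR_RGB2BGR)
cv2.imwrite("pics/s5.png",a);cv2.imwrite("pics/t5.png",b)
cv2.imwrite("pics/m5.png",np.hstack([cv2.resize(a[150:260,220:320],None,fx=4,fy=4,interpolation=2),cv2.resize(b[240:350,170:270],None,fx=4,fy=4,interpolation=2)]))
E
```

```text
clock: 8.65
tcp_pos: [536.0, 124.5, 38.4]
tool_rot: [0.649, 0.76, 0.001, 0.0]
force: [-0.6, 0.2, 0.4]
finger_gap: 46.9
finger_force: 0.0
[536.0409592  124.51876078  38.36172986] (np.float64(272.6245841247134), np.float64(218.18048379225166)) (np.float64(240.06419271284273), np.float64(294.36401990978317))
```

View pics/m5.png

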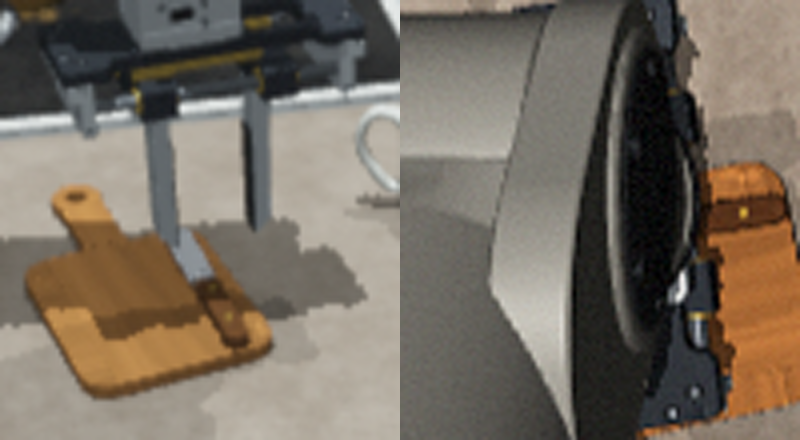

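The fingertips show at crop (165,240) and (258,228), in line laterally with the spreader handle but again about 10 px high. The jar grasp showed y is right, so the visible fingers may simply be short. I'll descend and let force and gap decide.

```bash
python3 -m creep '[[[0,0,0,0,0,-0.01,0.5],[0,0,0,0,0,-0.018,0.5],[0,0,0,0,0,-0.024,0.5],[0,0,0,0,0,-0.024,0.5],[0,0,0,0,0,-0.024,0.5]]]' 10
```

```text
clock: 9.25
tcp_pos: [535.3, 124.0, 13.0]
tool_rot: [0.65, 0.76, -0.0, -0.0]
force: [0.0, 0.3, -0.2]
finger_gap: 47.3
finger_force: 0.0
```

```bash
python3 -m creep '[[[0,0,0,0,0,0,0],[0,0,0,0,0,0,0],[0,0,0,0,0,0,0],[0,0,0,0,0,0,0],[0,0,0,0,0,0,0],[0,0,0,0,0,0,0]]]' 12
```

```text
clock: 9.85
tcp_pos: [535.4, 124.2, 13.3]
tool_rot: [0.649, 0.76, 0.0, -0.0]
force: [-0.9, -1.5, 0.7]
finger_gap: 2.8
finger_force: 0.0
```

It missed, with the gap closing to 2.8 mm, so the fingers are higher than the reported z. I'll reopen and probe downward until force shows.

```bash
python3 -m creep '[[[0,0,0,0,0,0,0.5],[0,0,0,0,0,0,0.5],[0,0,0,0,0,0,0.5],[0,0,0,0,0,-0.004,0.5],[0,0,0,0,0,-0.008,0.5],[0,0,0,0,0,-0.008,0.5]]]' 12
```

```text
clock: 10.45
tcp_pos: [535.0, 124.1, 4.6]
tool_rot: [0.65, 0.76, -0.0, -0.0]
force: [-0.1, -0.2, -1.0]
finger_gap: 45.8
finger_force: 0.0
```

```bash
python3 -m creep '[[[0,0,0,0,0,-0.003,0.5],[0,0,0,0,0,-0.006,0.5],[0,0,0,0,0,-0.008,0.5],[0,0,0,0,0,-0.008,0.5]]]' 12
```

```text
clock: 10.85
tcp_pos: [535.2, 124.1, -3.1]
tool_rot: [0.65, 0.76, -0.0, -0.0]
force: [-0.1, 0.7, 0.5]
finger_gap: 47.0
finger_force: 0.0
```

```bash
python3 -m creep '[[[0,0,0,0,0,-0.002,0.5],[0,0,0,0,0,-0.004,0.5],[0,0,0,0,0,-0.005,0.5],[0,0,0,0,0,-0.005,0.5]]]' 12
```

```text
clock: 11.25
tcp_pos: [535.3, 124.2, -7.9]
tool_rot: [0.65, 0.76, -0.0, -0.0]
force: [-0.1, 0.2, 0.3]
finger_gap: 46.8
finger_force: 0.0
```

```bash
python3 -m creep '[[[0,0,0,0,0,-0.002,0.5],[0,0,0,0,0,-0.004,0.5],[0,0,0,0,0,-0.004,0.5]]]' 12
```

```text
clock: 11.55
tcp_pos: [535.2, 124.1, -12.0]
tool_rot: [0.65, 0.76, -0.0, -0.0]
force: [-0.5, 0.5, -0.2]
finger_gap: 46.9
finger_force: 0.0
```

```bash
python3 -m creep '[[[0,0,0,0,0,-0.001,0.5],[0,0,0,0,0,-0.002,0.5],[0,0,0,0,0,-0.003,0.5],[0,0,0,0,0,-0.003,0.5]]]' 12
```

```text
clock: 11.95
tcp_pos: [535.3, 124.2, -14.8]
tool_rot: [0.649, 0.76, -0.0, -0.0]
force: [-0.7, -0.4, 0.4]
finger_gap: 46.6
finger_force: 0.0
```

```bash
python3 -m creep '[[[0,0,0,0,0,0,0],[0,0,0,0,0,0,0],[0,0,0,0,0,0,0],[0,0,0,0,0,0,0],[0,0,0,0,0,0,0]]]' 12
```

```text
clock: 12.45
tcp_pos: [535.4, 124.2, -14.7]
tool_rot: [0.65, 0.76, 0.0, -0.0]
force: [-1.3, -0.1, -0.1]
finger_gap: 15.9
finger_force: 12.0
```

Gripped: the gap is 15.9 mm, the handle's width, so the true fingertip is about 28 mm above the reported TCP. Now lift and carry to the tray, turning by -93°.

```bash
python3 -m creep '[[[0,0,0,0,0,0,0],[0,0,0,0,0,0.01,0],[0,0,0,0,0,0.03,0],[0,0,0,0,0,0.06,0],[0,0,0,0,0,0.09,0],[0,0,-0.06,0,-0.01,0.1,0],[0,0,-0.16,-0.003,-0.03,0.1,0],[0,0,-0.28,-0.007,-0.055,0.1,0],[0,0,-0.4,-0.01,-0.08,0.1,0],[0,0,-0.52,-0.013,-0.105,0.1,0],[0,0,-0.64,-0.016,-0.13,0.1,0],[0,0,-0.76,-0.019,-0.155,0.1,0]]]' 25
python3 -m creep '[[[0,0,-0.12,-0.003,-0.025,0,0],[0,0,-0.24,-0.006,-0.05,0,0],[0,0,-0.36,-0.009,-0.075,0,0],[0,0,-0.48,-0.012,-0.1,0,0],[0,0,-0.6,-0.015,-0.125,0,0],[0,0,-0.72,-0.018,-0.14,0,0],[0,0,-0.8,-0.02,-0.147,0,0],[0,0,-0.862,-0.02,-0.148,0,0],[0,0,-0.862,-0.02,-0.148,0,0],[0,0,-0.862,-0.02,-0.148,0,0]]]' 25
python3 - <<'E'
import cv2,numpy as np
from h import *
a=cv2.cvtColor(read_camera("side"),cv2.COLOR_RGB2BGR);b=cv2.cvtColor(read_camera("top"),cv2.COLOR_RGB2BGR)
cv2.imwrite("pics/s6.png",a);cv2.imwrite("pics/t6.png",b)
from scipy.spatial.transform import Rotation as Ro
o=r.observe();M=Ro.from_quat(o["tool_rot"]).as_matrix(); print(o["tcp_pos"],np.degrees(np.arctan2(M[1,1],M[0,1])),o["qpos"])
E
```

```text
clock: 13.65
tcp_pos: [516.2, -31.7, 86.0]
tool_rot: [0.886, 0.463, 0.0, -0.0]
force: [0.2, 1.2, 0.3]
finger_gap: 15.4
finger_force: 25.0
clock: 14.65
tcp_pos: [496.4, -178.5, 85.5]
tool_rot: [0.999, 0.054, 0.0, -0.0]
force: [-0.2, 0.6, -0.9]
finger_gap: 15.4
finger_force: 25.0
[ 496.5348196  -178.39187324   85.47096768] -83.82304223271099 [-0.58132897  0.48648119  1.04184062  2.06224186 -0.54416775  0.89560459
 -0.69618051]
```

```bash
python3 -m creep '[[[0,0,0,0,0,-0.02,0],[0,0,0,0,0,-0.045,0],[0,0,0,0,0,-0.065,0],[0,0,0,0,0,-0.077,0],[0,0,0,0,0,-0.082,0],[0,0,0,0,0,-0.084,0],[0,0,0,0,0,-0.084,0]]]' 25
```

```text
clock: 15.45
tcp_pos: [496.7, -178.9, 1.7]
tool_rot: [0.999, 0.053, 0.0, 0.0]
force: [0.3, -0.1, -0.1]
finger_gap: 15.6
finger_force: 25.0
```

```bash
python3 -m creep '[[[0,0,0,0,0,-0.001,0],[0,0,0,0,0,-0.002,0],[0,0,0,0,0,-0.003,0],[0,0,0,0,0,-0.003,0]]]' 25
```

```text
clock: 15.85
tcp_pos: [496.5, -178.7, -1.7]
tool_rot: [0.999, 0.053, 0.0, -0.0]
force: [-0.1, 0.6, -0.8]
finger_gap: 15.6
finger_force: 25.0
```

```bash
python3 -m creep '[[[0,0,0,0,0,-0.001,0],[0,0,0,0,0,-0.002,0],[0,0,0,0,0,-0.002,0]]]' 25
```

```text
clock: 16.15
tcp_pos: [496.9, -178.6, -2.6]
tool_rot: [0.999, 0.053, 0.001, -0.001]
force: [-5.7, 5.5, 29.1]
finger_gap: 15.5
finger_force: 25.0
```

Contact with the tray floor. I'll ease up, release and retreat upward.

```bash
python3 -m creep '[[[0,0,0,0,0,0.001,0],[0,0,0,0,0,0.001,0.4],[0,0,0,0,0,0.001,0.4],[0,0,0,0,0,0.001,0.4],[0,0,0,0,0,0.01,0.4],[0,0,0,0,0,0.04,0.4],[0,0,0,0,0,0.08,0.4],[0,0,0,0,0,0.12,0.4],[0,0,0,0,0,0.12,0.4]]]' 25
python3 - <<'E'
import cv2
from h import *
a=cv2.cvtColor(read_camera("side"),cv2.COLOR_RGB2BGR)
cv2.imwrite("pics/s7.png",a); print(r.observe()["tcp_pos"], r.observe()["finger_gap"])
E
```

```text
clock: 17.05
tcp_pos: [498.4, -179.9, 120.6]
tool_rot: [0.999, 0.053, 0.003, 0.0]
force: [1.6, -0.5, -0.7]
finger_gap: 37.7
finger_force: 0.0
[ 497.68138887 -178.97206459  118.51955029] 37.62276488037512
```

```bash
cat > bm.py <<'E'
import cv2,sys
from h import *
b=cv2.cvtColor(read_camera("top"),cv2.COLOR_RGB2BGR); cv2.imwrite("pics/t_%s.png"%sys.argv[1],b)
h=cv2.cvtColor(b,cv2.COLOR_BGR2HSV); m=cv2.inRange(h,(5,120,60),(17,255,255)); m[:,:110]=0; m[:200]=0; m[400:]=0; m[:,345:]=0
m=cv2.morphologyEx(m,cv2.MORPH_CLOSE,np.ones((3,3)))
c=max(cv2.findContours(m,cv2.RETR_EXTERNAL,cv2.CHAIN_APPROX_NONE)[0],key=cv2.contourArea)
W=np.array([px("top",u,v,12)[:2] for u,v in c[:,0]],np.float32)
big=np.zeros((1000,1000),np.uint8); o=np.array([250,-200.])   # 1 px = .5 mm
cv2.fillPoly(big,[np.int32((W-o)*2)],255)
bl=cv2.morphologyEx(big,cv2.MORPH_OPEN,cv2.getStructuringElement(2,(90,90)))
cc=max(cv2.findContours(bl,0,1)[0],key=cv2.contourArea); (x,y),s,a=cv2.minAreaRect(cc); c0=np.array([x,y])/2+o
M=cv2.moments(big-bl,True); hd=np.array([M["m10"],M["m01"]])/M["m00"]/2+o; d=hd-c0
print("area",cv2.contourArea(c),"centre",c0,"size",np.array(s)/2,"angle",a,"handle yaw deg",np.degrees(np.arctan2(d[1],d[0])),"handle centroid",hd)
E
python3 bm.py a
```

```text
area 4996.5 centre [491.84922791 143.86346436] size [122.02456665 155.20123291] angle 12.804265975952148 handle yaw deg 102.82727334855396 handle centroid [470.22814652 238.81976855]
```

```bash
python3 -m creep '[[[0,0,0.14,-0.003,0.04,0,0.6],[0,0,0.28,-0.006,0.08,0,0.6],[0,0,0.42,-0.009,0.12,0,0.6],[0,0,0.56,-0.012,0.16,0,0.6],[0,0,0.7,-0.015,0.2,0,0.6],[0,0,0.84,-0.018,0.25,0,0.6],[0,0,0.98,-0.02,0.29,0,0.6],[0,0,1.12,-0.022,0.33,0,0.6],[0,0,1.26,-0.024,0.37,0,0.6],[0,0,1.4,-0.026,0.41,0,0.6],[0,0,1.54,-0.027,0.427,0,0.6],[0,0,1.677,-0.027,0.427,0,0.6]]]' 25
python3 -m creep '[[[0,0,0,0,0,-0.03,0.6],[0,0,0,0,0,-0.06,0.6],[0,0,0,0,0,-0.08,0.6],[0,0,0,0,0,-0.08,0.6],[0,0,0,0,0,-0.08,0.6],[0,0,0,0,0,-0.08,0.6]]]' 25
python3 - <<'E'
from h import *
from scipy.spatial.transform import Rotation as Ro
o=r.observe();M=Ro.from_quat(o["tool_rot"]).as_matrix(); print(o["tcp_pos"],np.degrees(np.arctan2(M[1,1],M[0,1])),o["qpos"])
E
```

```text
clock: 18.35
tcp_pos: [468.2, 250.8, 115.1]
tool_rot: [0.625, 0.781, -0.001, -0.0]
force: [-0.0, 0.3, 0.1]
finger_gap: 56.4
finger_force: 0.0
clock: 18.95
tcp_pos: [469.8, 248.3, 37.1]
tool_rot: [0.628, 0.778, 0.0, 0.0]
force: [0.3, 0.3, 0.1]
finger_gap: 56.6
finger_force: 0.0
[469.84841343 248.34205429  37.08526289] 12.126962606011809 [-1.09482947  0.42981538  0.60578814  2.07533331 -0.36071242  0.7380605
 -0.04928693]
```

```bash
python3 -m creep '[[[0,0,0,0,0,-0.025,0.6],[0,0,0,0,0,-0.045,0.6],[0,0,0,0,0,-0.055,0.6],[0,0,0,0,0,-0.06,0.6],[0,0,0,0,0,-0.06,0.6],[0,0,0,0,0,-0.06,0.6]]]' 30
```

```text
clock: 19.55
tcp_pos: [469.9, 248.4, -23.0]
tool_rot: [0.628, 0.778, 0.0, 0.0]
force: [-0.5, -1.2, 0.1]
finger_gap: 56.3
finger_force: 0.0
```

```bash
python3 -m creep '[[[0,0,0,0,0,0,0],[0,0,0,0,0,0,0],[0,0,0,0,0,0,0],[0,0,0,0,0,0,0],[0,0,0,0,0,0,0]]]' 30
```

```text
clock: 20.05
tcp_pos: [469.4, 248.3, -23.6]
tool_rot: [0.628, 0.778, 0.0, -0.0]
force: [-1.6, -0.2, 5.4]
finger_gap: 29.5
finger_force: 30.0
```

The handle is gripped with a 29.5 mm gap. I'll slide the board to a spot in front of the mouth, aligned with the organiser.

```bash
python3 -m creep '[[[0,0,-0.01,0.002,-0.01,0.001,0],[0,0,-0.02,0.005,-0.03,0.001,0],[0,0,-0.03,0.008,-0.05,0.001,0],[0,0,-0.045,0.011,-0.07,0.001,0],[0,0,-0.06,0.014,-0.09,0.001,0],[0,0,-0.075,0.017,-0.11,0.001,0],[0,0,-0.09,0.02,-0.13,0.001,0],[0,0,-0.104,0.023,-0.147,0.001,0],[0,0,-0.104,0.023,-0.157,0.001,0],[0,0,-0.104,0.023,-0.157,0.001,0],[0,0,-0.104,0.023,-0.157,0.001,0]]]' 30
python3 bm.py b
python3 -c "
from h import *
import cv2
cv2.imwrite('pics/s8.png',cv2.cvtColor(read_camera('side'),cv2.COLOR_RGB2BGR)); print(r.observe()['tcp_pos'])"
```

```text
clock: 21.15
tcp_pos: [492.2, 91.3, -22.8]
tool_rot: [0.668, 0.744, -0.0, -0.0]
force: [0.3, -0.2, -1.3]
finger_gap: 29.3
finger_force: 30.0
area 4199.0 centre [503.56098938 -11.54878235] size [122.68942261 148.53039551] angle 6.34019136428833 handle yaw deg -134.81841997737834 handle centroid [501.74646983 -13.37483954]
[492.2236262   91.97027376 -22.80259167]
```

Board yaw measures 96.3° against the slot's 96.15°, with a lateral offset of about 1 mm, so it is aligned. Insert slowly while watching force.

```bash
python3 -m creep '[[[0,0,0,0.001,-0.01,0,0],[0,0,0,0.002,-0.02,0,0],[0,0,0,0.003,-0.03,0,0],[0,0,0,0.004,-0.04,0,0],[0,0,0,0.005,-0.05,0,0],[0,0,0,0.006,-0.06,0,0],[0,0,0,0.007,-0.07,0,0],[0,0,0,0.007,-0.07,0,0]]]' 30
```

```text
clock: 22.05
tcp_pos: [499.6, 19.5, -22.6]
tool_rot: [0.669, 0.744, -0.0, 0.0]
force: [-0.2, -0.2, -1.8]
finger_gap: 29.6
finger_force: 30.0
```

```bash
python3 -m creep '[[[0,0,0,0.001,-0.01,0,0],[0,0,0,0.002,-0.02,0,0],[0,0,0,0.003,-0.03,0,0],[0,0,0,0.004,-0.04,0,0],[0,0,0,0.005,-0.05,0,0],[0,0,0,0.006,-0.06,0,0],[0,0,0,0.007,-0.07,0,0],[0,0,0,0.0085,-0.08,0,0],[0,0,0,0.009,-0.085,0,0],[0,0,0,0.009,-0.085,0,0]]]' 30
```

```text
clock: 23.05
tcp_pos: [508.5, -64.8, -22.7]
tool_rot: [0.668, 0.744, -0.0, 0.0]
force: [0.3, -1.2, -1.4]
finger_gap: 29.4
finger_force: 30.0
```

```bash
python3 -m creep '[[[0,0,0,0.0005,-0.004,0,0],[0,0,0,0.001,-0.008,0,0],[0,0,0,0.0012,-0.011,0,0],[0,0,0,0.0012,-0.011,0,0]]]' 30
```

```text
clock: 23.45
tcp_pos: [509.6, -75.2, -22.7]
tool_rot: [0.668, 0.744, -0.0, 0.0]
force: [0.4, -0.8, -0.9]
finger_gap: 29.4
finger_force: 30.0
```

```bash
python3 -m creep '[[[0,0,0,0.0002,-0.0015,0,0],[0,0,0,0.0003,-0.003,0,0],[0,0,0,0.0003,-0.003,0,0]]]' 30
```

```text
clock: 23.75
tcp_pos: [509.9, -77.9, -22.7]
tool_rot: [0.668, 0.744, -0.0, 0.0]
force: [-0.1, -0.4, -1.3]
finger_gap: 29.5
finger_force: 30.0
```

Predicted home is y≈-78.7. I'll feel for the end stop in small steps.

```bash
python3 -m creep '[[[0,0,0,0.0002,-0.0015,0,0],[0,0,0,0.0003,-0.003,0,0],[0,0,0,0.0003,-0.003,0,0]]]' 30
```

```text
clock: 24.05
tcp_pos: [510.2, -80.4, -22.8]
tool_rot: [0.668, 0.744, 0.0, -0.0]
force: [0.6, 3.0, 0.0]
finger_gap: 29.9
finger_force: 30.0
```

```bash
python3 -m creep '[[[0,0,0,0.0002,-0.0015,0,0],[0,0,0,0.0003,-0.003,0,0],[0,0,0,0.0003,-0.003,0,0]]]' 30
```

```text
clock: 24.35
tcp_pos: [510.4, -80.6, -22.9]
tool_rot: [0.667, 0.745, 0.001, -0.002]
force: [0.3, 18.7, -0.8]
finger_gap: 29.6
finger_force: 30.0
```

The end stop is felt (18.7 N at y=-80.6). Relax, release, lift and step back.

```bash
python3 -m creep '[[[0,0,0,0,0.003,0,0],[0,0,0,0,0.003,0,0.6],[0,0,0,0,0.003,0,0.6],[0,0,0,0,0.003,0,0.6],[0,0,0,0,0.003,0.01,0.6],[0,0,0,0,0.003,0.04,0.6],[0,0,0,0,0.003,0.08,0.6],[0,0,0,0,0.003,0.12,0.6],[0,0,0,0,0.003,0.16,0.6],[0,0,0,0,0.003,0.18,0.6]]]' 30
python3 -m creep '[[[0,0,0,-0.01,0.05,0,0.6],[0,0,0,-0.02,0.1,0,0.6],[0,0,0,-0.03,0.15,0,0.6],[0,0,0,-0.04,0.2,0,0.6],[0,0,0,-0.05,0.25,0,0.6],[0,0,0,-0.05,0.28,0,0.6],[0,0,0,-0.05,0.28,0,0.6],[0,0,0,-0.05,0.28,0,0.6]]]' 30
python3 - <<'E'
import cv2,numpy as np
from h import *
a=cv2.cvtColor(read_camera("side"),cv2.COLOR_RGB2BGR);b=cv2.cvtColor(read_camera("top"),cv2.COLOR_RGB2BGR)
cv2.imwrite("pics/fin.png",np.hstack([cv2.resize(a[220:420,220:390],(425,500),interpolation=2),cv2.resize(b[240:370,300:500],(369,240),interpolation=2).__class__(0) if 0 else cv2.copyMakeBorder(cv2.resize(b[240:370,300:500],(370,240),interpolation=2),0,260,0,0,0)]))
E
```

```text
clock: 25.35
tcp_pos: [511.4, -81.5, 160.9]
tool_rot: [0.668, 0.744, 0.001, 0.001]
force: [1.0, -0.7, 0.2]
finger_gap: 56.7
finger_force: 0.0
clock: 26.15
tcp_pos: [460.5, 199.1, 157.6]
tool_rot: [0.668, 0.745, -0.0, 0.0]
force: [0.4, -0.5, 0.5]
finger_gap: 56.0
finger_force: 0.0
```

View pics/fin.png

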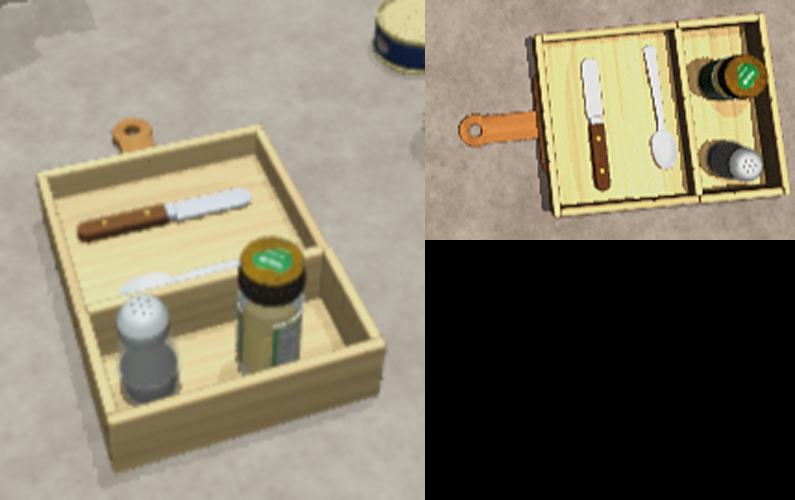

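The final view shows the jar and shaker upright in the bay, the spreader flat in the tray, and only the board's handle out of the slot, with its eye hole at about (326.5,310.4) in the top image. I'll check that numerically, then hand in.

```bash
python3 - <<'E'
from h import *
e=px("top",326.5,310.4,12); m=1.678; X=np.array([np.cos(m),np.sin(m)]);Y=np.array([-X[1],X[0]])
d=(e-np.array([527.2,-239.8,0]))[:2]; x,y=d@X-193.5,d@Y; print(x,y)
if abs(x)<6 and abs(y)<6: print(r.close_job())
E
```

```text
0.929558979577763 -0.3683259582829744
the job is handed in; nothing more can be done
None
```

I handed the job in after about 26 s of the 64 s allowed: the jar stands upright in the bay beside the shaker, the spreader lies flat in the tray with the teaspoon, and the board is fully home in the slot, measured about 1 mm from home, with its handle out; the judge's verdict was not shown.

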